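Snap the cupboard key onto the key stand

ROBOT

A 6-joint arm with a two-finger parallel gripper is mounted at the origin on a cart in front of the work surface, level with it; the furniture and walls round the work are solid. World frame = base frame: x ahead of the robot, y to its left, z up, the work surface at z = 0. Lengths are in mm, angles in degrees, forces in N, time in s.
With the tool pointing down it reaches from about 350 to 850 mm from the base axis. Payload 8.1 kg.
Tool frame: the origin (TCP) lies at the very end of the fingers, on their centre line; the grasp point (between the pads) lies 19 mm behind it (r.grip_point_offset is the distance from the TCP to the grasp point, in mm); z points along the fingers, y is the line along which they close (so a half turn about z gives the same grasp; the last joint's range is limited). The gripper opens to 85 mm and grips with 20 to 120 N. Pads are 22 mm wide; open, the fingers measure 114 mm over their backs; the gripper's body (76 mm by 85 mm) begins 54 mm behind the grasp point. The pads swing forward as they close: fully open they stand 13 mm farther back than shut.
Start: joints at [69.763, 7.471, 85.268, -0, 87.261, -4.893], TCP at [158.744, 578.624, 231.292] pointing down, gripper open.
Joint ranges: [-169.43, 169.43], [-51.17, 129.36], [1.28, 143.12], [-76.62, 256.62], [0, 156.53], [-152.29, 152.29]. Speed limits (degrees/s): [136.94, 136.94, 159.86, 180, 180, 180].

INTERFACE

Orientations are given as [roll, pitch, yaw] about the fixed x, y, z axes, in that order (R = Rz(yaw) Ry(pitch) Rx(roll)).
In Python, from bench import status, eyes, r gives the robot as it stands.
- The arm moves only by the shell command python3 -m handwheel 'ROWS' [FORCE]. ROWS is a JSON object whose one key "series" holds a list that holds one entry, the list of rows, each a list of 7 numbers: the shift along the tool's x, y, z in cm, then the turn, a rotation vector about the tool's x, y, z in rad, then the opening, from 0 (shut) to 1 (fully open). In form: {"series": [[[tx, ty, tz, rx, ry, rz, claw], ...]]}. A call has 1 to 12 rows; each row is the pose to reach, as a shift and turn from the pose commanded when the call began, along the tool's axes at that moment; what a row does not reach only later rows make up. A row lasts 1/8 s, in which the tool goes at most 62.5 mm and 10.7 degrees, less where a joint would pass 70% of its speed; a pose out of reach is approached as far as the arm can. A call with a gripper value outside its range is refused whole. The fingers move at their own pace and stop on an object; FORCE is the grip in N (left out, the last holds). Time passes only in rows, so rows that repeat a pose let the fingers close. It gives the time, the measured TCP pose, the force, the opening and the grip force at its end, in the units of the state.
- status.sense(): the state, without advancing time (a new reading comes with each control period).
- eyes.snapshot(name): name is "side" or "top" or "wrist"; returns a dict with "img" (400x640x3 uint8, red, green, blue), "mtx" (3x3 intrinsics, pixels), "R" (3x3) and "t" (3): a world point X has camera coordinates R X + t. Camera axes: x right, y down, z forward; pixel columns grow to the right and rows downward; lengths in mm; the calibration is good to about 2 mm. The wrist camera is an equidistant fisheye: a pixel r from the principal point sees the ray r / f radians off the axis. A picture is of the moment at which its call begins. There is no depth.
- r.hand_in(): hands the job in; it is judged then, once.
The state is a dict: "time": time; "joint_pos": joint angles; "qd": joint speeds; "joint_efforts": joint torques, N m; "tool_pos": TCP position; "tcp_rot": TCP orientation; "ft_force": force on the tool from outside, world axes, zero at the start; "wrist_torque": the same for the moment, N m; "finger_gap": finger opening in mm; "grip_force": force on a finger pad.
Only numpy, scipy, OpenCV 4.12 (cv2) and the standard library are available. Lean on these libraries where they do the work, as an engineer would, in place of code of your own. Each camera call takes 0.05 s, during which the arm holds its last target. There are 200 camera calls.

TASK

Take the cupboard key out of its cradle and clip its snap hook onto the slanting flat bar of the key stand: push the hook's mouth onto the bar until the sprung gate gives way and flicks shut behind it, then let go so that the key hangs still from the bar. Leave the cream jars where they stand.

Things in the scene. Friction and masses are not known exactly. Their poses are not given: they have to be found in the camera images.
- key_hook: Cupboard key with snap hook, one rigid steel piece 197 mm long, about 180 g. Origin: centre of its grey grip, 60 mm long (x), 26 wide (y), 28 high (z). Steel neck from x = +30 mm, tail from -30 to the blade's end at -75 mm. +x points to the hook's mouth. Flat fork head in the x-z plane, 12 mm thick (y), 40 mm high. In the cradle it lies level on edge (z up) and lifts straight up.
- gate (a joint): The hook's gate, a 24 mm aluminium flap hinged at the lower prong just inside the lips: 0 = shut against the lips, grows to 1.35 rad as it folds into the hook. Its spring always shuts it; pushing it in takes about 5 to 20 N on the bar, and it flicks shut when the bar is fully past it (bar centre about 14 mm or less from the throat floor).
- hook_mouth (a point): Middle of the hook's mouth, on the hook's x axis 106 mm ahead of the grip's centre. Two lips (x = 102 to 109 mm) leave 12.4 mm between them round z = 0; flared guides widen this to about 34 mm at x = 122 mm. The sprung gate shuts it from inside.
- hook_eye (a point): Middle of the space inside the hook, on its x axis, 78 mm ahead of the grip's centre. The space runs from the throat floor at x = 58 mm to the gate at x = 96 mm, 26 mm high between the prongs.
- key_stand: Fixed key stand: base 130 x 160 x 10 mm, origin at its underside's centre. Two 12 mm uprights at y = +-56 mm, 255 mm high, carry a flat bar along y, straight above the origin, in rigid clamp blocks (24 x 20 x 26 mm, 92 mm apart). A rubber rest rail (x = 15, z = 105 mm) steadies a hanging key. The hook goes on from the -x side, pushed forwards and up along the bar's slant, hook's y along the bar.
- stand_top (a point): Point above the stand's origin, 190 mm up, axes like the stand's. The bar's centre line crosses here or up to 45 mm higher: its height varies and is NOT reported, so look for it or touch it. Bar section 6 x 16 mm, the 16 mm side rising at 40 degrees towards +x; top edge 7 mm above the centre line, 5 mm to +x. It fits the mouth only within some 20 degrees of that slant.
- cradle: Fixed cradle of the key: base 130 x 70 x 8 mm, two slotted white uprights at x = +-41 mm (10 mm thick, 36 mm wide, 61 mm high) which carry the hook's neck and tail; 72 mm free between them for the fingers. Origin: underside centre; the hook's grip centre lies 55 mm above it and hook x = cradle x.
- jar_a: Bystander: closed white cream jar, 61 mm across, 46 mm high, origin underside centre.
- jar_c: Bystander: closed white cream jar, 45 mm across, 34 mm high, origin underside centre.
- jar_d: Bystander: closed white cream jar, 57 mm across, 42 mm high, origin underside centre.
Mind the look-alikes: they are no part of the job. Leave any yellow look-alike of the key_hook alone.

How it is judged (in metres and radians):
On the way, in this order (a step that is already met when the one before it is completed fails the run):
1. the key is lifted out of the cradle: its grip at least 95 mm above the worktop, held by the fingers (height (world z) of key_hook above 0.095 m and contact force between the fingers and key_hook above 1 N), for 0.2 s.
2. the bar pushes the gate in by more than 0.5 rad: the hook touches the stand, its mouth at the bar (value of joint gate above 0.5 rad and contact force between key_hook and key_stand above 1 N and horizontal distance between hook_mouth and stand_top below 0.06 m), for 0.02 s.
At the end, for the whole second after the job is handed in: The key hangs still and released from the stand's bar by its hook: gate shut (under 0.12 rad), mouth end up within 0.5 rad of vertical, the middle of the hook's inside within 30 mm sideways of the bar and at the bar's height (35 mm below to 60 mm above stand_top) (value of joint gate below 0.12 rad and angle between key_hook's own x axis and vertical below 0.5 rad and horizontal distance between hook_eye and stand_top below 0.03 m and z of hook_eye in the frame of stand_top between -0.035 and 0.06 m and contact force between key_hook and key_stand above 0.5 N and contact force between key_hook and the fingers below 0.1 N and linear speed of key_hook below 0.05 m/s and angular speed of key_hook below 0.6 rad/s); the robot touches nothing.
It fails at once if a jar is moved by more than 30 mm (distance of any of jar_a, jar_c, jar_d from where it was at the start of the episode above 0.03 m).
It also fails if it takes over 62 s, if anything falls off the work surface, if the arm or the gripper's body presses on something with over 40 N, if the wrist force passes 120 N, or if a joint passes its speed limit or range.

## Working session

There is one attempt and no reset: what is moved stays moved. The work goes in short steps, Python scripts to look and compute and a shell command to move; the robot and the scene stay as the last step left them, time stands still between calls to the robot, and variables do not carry over. Pictures are saved under pics/ and viewed, at most 13 in all, crops included, and the job is handed in when it is done.

```bash
ls; mkdir -p pics; python3 - <<'E'
from bench import status, eyes, r
import cv2
s=status.sense(); print({k:s[k] for k in('time','tool_pos','tcp_rot','finger_gap','ft_force')}, r.grip_point_offset)
for n in('side','top'):
    d=eyes.snapshot(n); cv2.imwrite(f'pics/{n}0.png',d['img'][:,:,::-1]); print(n,d['mtx'],d['R'],d['t'])
E
```

```text
pics
{'time': 0.0, 'tool_pos': array([158.53673149, 578.09907216, 230.24115212]), 'tcp_rot': array([-1.79894971e+02, -1.03777052e-02,  1.64656900e+02]), 'finger_gap': 85.59843975621669, 'ft_force': array([0.00330105, 0.4012656 , 0.02829638])} 18.700000000000003
side [[395.35135495   0.         314.33404944]
 [  0.         395.35135495 201.3759038 ]
 [  0.           0.           1.        ]] [[ 0.85454174 -0.51921247 -0.01329767]
 [-0.34775723 -0.55296158 -0.75716471]
 [ 0.38577626  0.65165321 -0.65308864]] [-403.85385476  436.42236963  944.17728074]
top [[376.41362361   0.         323.61455401]
 [  0.         376.41362361 202.01878348]
 [  0.           0.           1.        ]] [[ 0.02777974 -0.99953858  0.01228494]
 [-0.99848558 -0.02833008 -0.04715878]
 [ 0.04748505 -0.01095627 -0.99881186]] [ 196.19735222  595.94346101 1310.58674063]
```

View pics/side0.png

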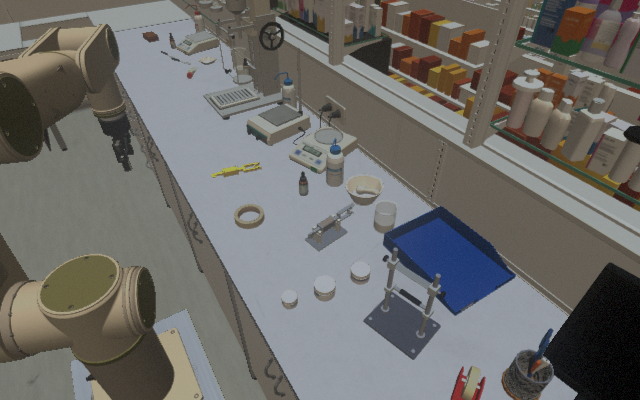

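View pics/top0.png

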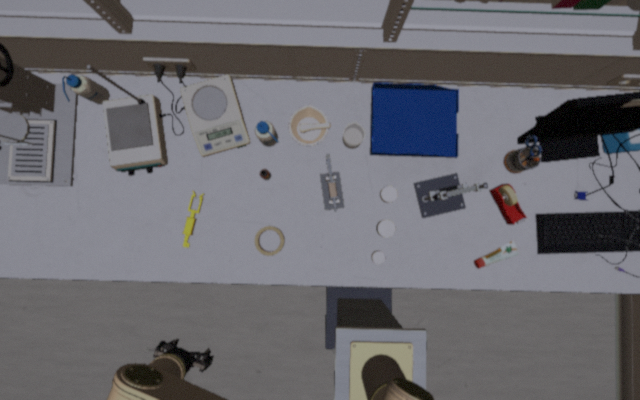

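The side view shows the cradle with the key at about (327,230) and the stand at about (403,310). In the top view they are at (332,190) and (440,196), and the yellow look-alike is at (192,220). I'll enlarge these.

```bash
python3 - <<'E'
import cv2,numpy as np
t=cv2.imread('pics/top0.png');s=cv2.imread('pics/side0.png')
def c(i,x,y,w,h,f): return cv2.resize(i[y:y+h,x:x+w],None,fx=f,fy=f,interpolation=cv2.INTER_CUBIC)
a=np.vstack([c(t,300,150,80,60,5),c(t,405,160,80,60,5)])
b=np.vstack([c(s,300,195,64,48,6.25),c(s,356,240,100,75,4)])
b2=c(s,352,240,100,120,5)
cv2.imwrite('pics/c1.png',np.hstack([a,np.vstack([b[:300],c(s,300,195,64,48,6.25)])])[:, :400])
cv2.imwrite('pics/c1.png',np.hstack([a,np.vstack([c(s,300,195,64,48,6.25),np.zeros((300,400,3),np.uint8)])]))
im=cv2.imread('pics/c1.png'); im[300:,400:]=c(s,356,243,100,75,4); cv2.imwrite('pics/c1.png',im)
cv2.imwrite('pics/c2.png',c(s,352,240,100,120,5))
E
```

```text
(no output)
```

View pics/c1.png

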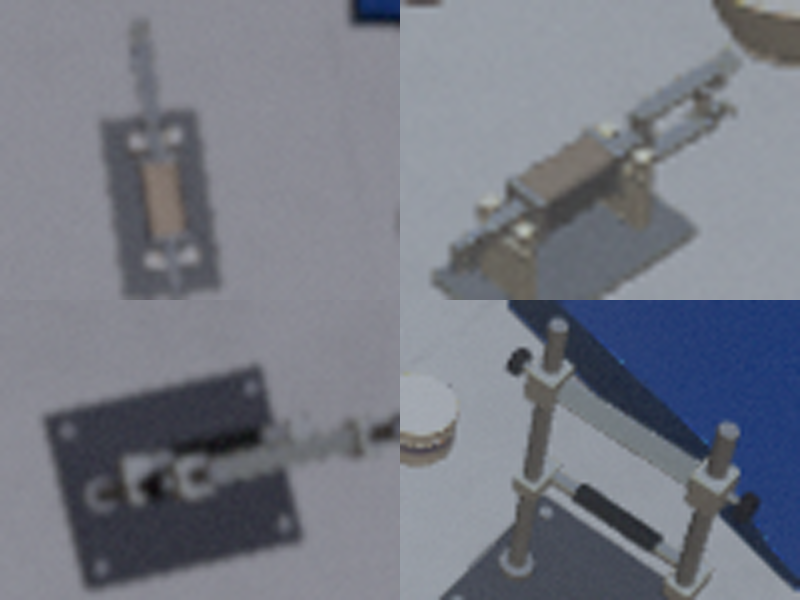

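View pics/c2.png

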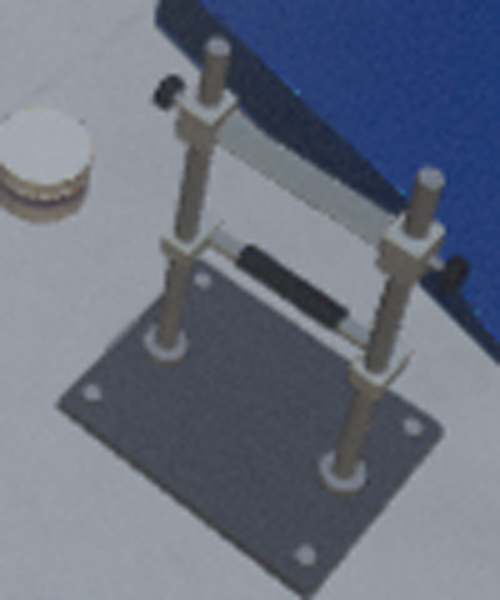

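```bash
cat > h.py <<'E'
import numpy as np, cv2
from scipy.optimize import least_squares
from scipy.spatial.transform import Rotation as Ro
from bench import eyes,status,r
def cam(n):
    d=eyes.snapshot(n); return {k:np.array(d[k],float) for k in('mtx','R','t')}
def proj(c,X):
    p=np.atleast_2d(X)@c['R'].T+c['t']; return (p[:,:2]/p[:,2:])@c['mtx'][:2,:2].T+c['mtx'][:2,2]
def W(q,P):
    a=np.radians(q[2]);P=np.asarray(P,float);c,s=np.cos(a),np.sin(a)
    return np.c_[q[0]+c*P[:,0]-s*P[:,1],q[1]+s*P[:,0]+c*P[:,1],P[:,2]]
def un(px,f,o): return (np.asarray(px,float)+.5)/f-.5+np.array(o)
E
python3 - <<'E'
from h import *
T,S=cam('top'),cam('side')
def fit(name,obs,x0):
    f=lambda q:np.concatenate([(proj(c,W(q,P))-p).ravel() for c,P,p in obs])
    s=least_squares(f,x0,loss='soft_l1'); print(name,s.x.round(1)); 
    for c,P,p in obs: print((proj(c,W(s.x,P))-p).round(1).tolist())
    return s.x
C=[(65,80,10),(65,-80,10),(-65,-80,10),(-65,80,10)]
q=fit('stand',[(T,C,un([(45,115),(262,67),(302,240),(88,290)],5,(405,160))),
 (S,C+[(0,56,255),(0,-56,255)],un([(200,262),(443,432),(305,597),(58,405),(217,42),(430,172)],5,(352,240)))],[500,-100,0])
for h in(190,200,210,220,230,235):
    a,e=np.radians(40),[]
    for u,v in((8,3),(-8,3)):
        x=u*np.cos(a)-v*np.sin(a);z=u*np.sin(a)+v*np.cos(a)
        e+=[(x,30,h+z),(x,-30,h+z)]
    p=proj(S,W(q,e)); print(h,((p-[352,240]+.5)*5).round().tolist())
B=[(65,35,8),(65,-35,8),(-65,-35,8)]
G=[(-30,13,69),(-30,-13,69),(30,-13,69),(30,13,69)]
fit('cradle',[(T,B,un([(100,120),(193,110),(217,283)],5,(300,150))),
 (T,[(30,13,69),(30,-13,69),(-30,-13,69),(-30,13,69)],un([(143,163),(180,162),(186,236),(150,238)],5,(300,150))),
 (S,G+[(65,-35,8)],un([(112,180),(143,207),(213,158),(183,135),(296,235)],6.25,(300,195)))],[500,150,0])
E
```

```text
stand [ 624.2 -196.8   14.2]
[[-0.2, 0.2], [0.1, 0.0], [0.7, 1.1], [-0.4, 1.0]]
[[-0.1, -1.7], [1.0, -1.0], [0.5, -0.2], [-0.7, -1.5], [0.3, 0.6], [0.0, 1.1]]
190 [[254.0, 150.0], [362.0, 221.0], [237.0, 179.0], [344.0, 250.0]]
200 [[257.0, 137.0], [366.0, 207.0], [239.0, 165.0], [348.0, 237.0]]
210 [[260.0, 123.0], [370.0, 193.0], [242.0, 152.0], [351.0, 223.0]]
220 [[263.0, 109.0], [374.0, 180.0], [245.0, 138.0], [355.0, 209.0]]
230 [[266.0, 95.0], [377.0, 165.0], [247.0, 124.0], [358.0, 196.0]]
235 [[267.0, 88.0], [379.0, 158.0], [249.0, 117.0], [360.0, 189.0]]
cradle [629.8 184.9   9. ]
[[0.0, 0.6], [1.0, 0.1], [1.0, 1.9]]
[[-0.7, -0.8], [-0.5, -1.5], [0.6, 1.3], [0.1, 1.8]]
[[-1.2, -0.2], [-0.8, -0.1], [2.1, -0.9], [1.5, -1.4], [0.6, -1.2]]
```

The bar height comes out at roughly 205–208 mm. Next I'll write a move calculator and go above the cradle for a closer look.

```bash
cat >> h.py <<'E'
def toolR(yaw,tilt):
    """tool y along yawed y axis, z down, tilted about that y: +tilt = fingers point forward (+x)"""
    x=Ro.from_euler('z',yaw,degrees=True)
    a=np.radians(tilt); z=np.array([np.sin(a),0,-np.cos(a)]); y=np.array([0,1.,0])
    return x.as_matrix()@np.c_[np.cross(y,z),y,z]
def delta(gp,R):
    "shift (cm) and rotvec (tool axes) to bring grip point to gp with tool R"
    s=status.sense(); R0=Ro.from_euler('xyz',s['tcp_rot'],degrees=True).as_matrix()
    p=np.asarray(gp,float)+18.7*R[:,2]
    d=R0.T@(p-s['tool_pos'])/10; v=Ro.from_matrix(R0.T@R).as_rotvec()
    print('row',d.round(2).tolist(),v.round(3).tolist(),'mm/62.5',round(np.linalg.norm(d)*10/62.5,1),'rot/10.7',round(np.degrees(np.linalg.norm(v))/10.7,1)); return d,v
E
python3 - <<'E'
from h import *
delta([600,179,200],toolR(9,0))
E
```

```text
row [-53.13, -26.82, 4.96] [-0.001, -0.0, -0.425] mm/62.5 9.6 rot/10.7 2.3
```

```bash
python3 -m handwheel '{"series": [[[-4,-2,0.4,0,0,-0.03,1],[-9,-4.5,0.8,0,0,-0.07,1],[-14,-7,1.3,0,0,-0.11,1],[-19,-9.6,1.8,0,0,-0.15,1],[-24,-12,2.2,0,0,-0.2,1],[-29,-14.6,2.7,0,0,-0.24,1],[-34,-17,3.2,0,0,-0.28,1],[-39,-19.7,3.6,0,0,-0.32,1],[-44,-22.2,4.1,0,0,-0.36,1],[-49,-24.7,4.6,0,0,-0.39,1],[-53.1,-26.8,5,0,0,-0.425,1],[-53.1,-26.8,5,0,0,-0.425,1]]]}'; python3 - <<'E'
from h import *
d=eyes.snapshot('wrist'); np.savez('w1.npz',**d); cv2.imwrite('pics/w1.png',d['img'][:,:,::-1]); print(d['mtx'],d['R'],d['t'],status.sense()['joint_pos'])
E
```

```text
time: 1.7
tool_pos: [601.4, 176.7, 180.2]
tcp_rot: [-180.0, -0.1, -171.2]
ft_force: [-0.4, 0.1, 0.7]
finger_gap: 85.5
grip_force: 0.0
[[309.70691629   0.         322.46228116]
 [  0.         309.70691629 202.69255099]
 [  0.           0.           1.        ]] [[-0.15376748  0.98810518 -0.00192521]
 [ 0.94028386  0.14692385  0.30704992]
 [ 0.30368047  0.04540405 -0.95169146]] [ -81.31291308 -616.52732677  142.13877819] [ 1.18431106e+01  1.31205844e+01  8.42766906e+01  4.04095441e-03
  8.26823733e+01 -8.70067004e+01]
```

View pics/w1.png

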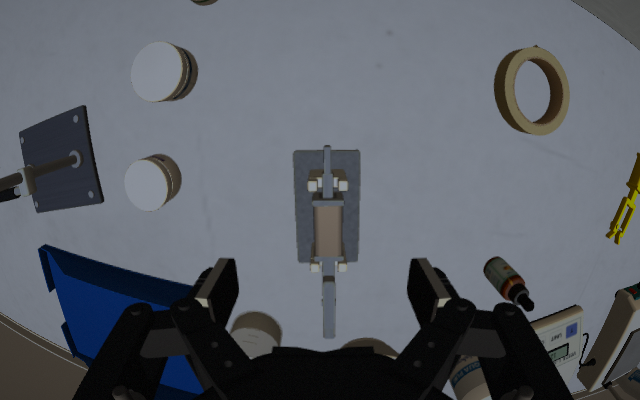

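The wrist view shows the cradle base's corners at about (293,150), (360,150) and (298,262), the grip at (328,232), the tail at (327,147) and the mouth end at (329,337). I'll zoom in to refine these.

```bash
python3 - <<'E'
import cv2
i=cv2.imread('pics/w1.png')[142:342,268:388]
cv2.imwrite('pics/w1c.png',cv2.resize(i,None,fx=3,fy=3,interpolation=cv2.INTER_CUBIC))
from h import *
# orientation feasibility
for flip in(0,180):
  for j1 in(-25,-35):
    for fa in(95,110,125):
      out=[]
      for tilt in(20,40,50,70,90):
        R3=Ro.from_euler('ZY',[j1,fa-90],degrees=True)
        Rt=Ro.from_matrix(toolR(14,tilt))*Ro.from_euler('z',flip,degrees=True)
        # tool frame from approach frame A (x=approach): down pose check => tool yaw=90+j1-j6
        # A at j5=90: x=down,y=y,z=fwd ; tool at j6=0: z=A.x, tool y = A.z, tool x= A.y
        M=Ro.from_matrix(np.array([[0,0,1],[1,0,0],[0,1,0]],float))
        e=(R3.inv()*Rt*M.inv()).as_euler('XYX',degrees=True); out.append(e.round().tolist())
      print(flip,j1,fa,out)
E
```

```text
0 -25 95 [[13.0, 70.0, -132.0], [29.0, 56.0, -139.0], [39.0, 50.0, -146.0], [65.0, 41.0, -164.0], [96.0, 39.0, 172.0]]
0 -25 110 [[15.0, 55.0, -136.0], [36.0, 43.0, -150.0], [50.0, 39.0, -161.0], [83.0, 37.0, 173.0], [113.0, 43.0, 150.0]]
0 -25 125 [[19.0, 41.0, -142.0], [50.0, 32.0, -167.0], [69.0, 31.0, 177.0], [103.0, 37.0, 148.0], [125.0, 50.0, 132.0]]
0 -35 95 [[16.0, 72.0, -142.0], [34.0, 61.0, -149.0], [44.0, 56.0, -155.0], [68.0, 50.0, -169.0], [94.0, 49.0, 173.0]]
0 -35 110 [[18.0, 58.0, -147.0], [40.0, 49.0, -160.0], [53.0, 46.0, -169.0], [81.0, 46.0, 171.0], [107.0, 52.0, 154.0]]
0 -35 125 [[22.0, 44.0, -153.0], [52.0, 38.0, -176.0], [68.0, 39.0, 171.0], [96.0, 45.0, 150.0], [117.0, 57.0, 137.0]]
180 -25 95 [[13.0, 70.0, 48.0], [29.0, 56.0, 41.0], [39.0, 50.0, 34.0], [65.0, 41.0, 16.0], [96.0, 39.0, -8.0]]
180 -25 110 [[15.0, 55.0, 44.0], [36.0, 43.0, 30.0], [50.0, 39.0, 19.0], [83.0, 37.0, -7.0], [113.0, 43.0, -30.0]]
180 -25 125 [[19.0, 41.0, 38.0], [50.0, 32.0, 13.0], [69.0, 31.0, -3.0], [103.0, 37.0, -32.0], [125.0, 50.0, -48.0]]
180 -35 95 [[16.0, 72.0, 38.0], [34.0, 61.0, 31.0], [44.0, 56.0, 25.0], [68.0, 50.0, 11.0], [94.0, 49.0, -7.0]]
180 -35 110 [[18.0, 58.0, 33.0], [40.0, 49.0, 20.0], [53.0, 46.0, 11.0], [81.0, 46.0, -9.0], [107.0, 52.0, -26.0]]
180 -35 125 [[22.0, 44.0, 27.0], [52.0, 38.0, 4.0], [68.0, 39.0, -9.0], [96.0, 45.0, -30.0], [117.0, 57.0, -43.0]]
```

View pics/w1c.png

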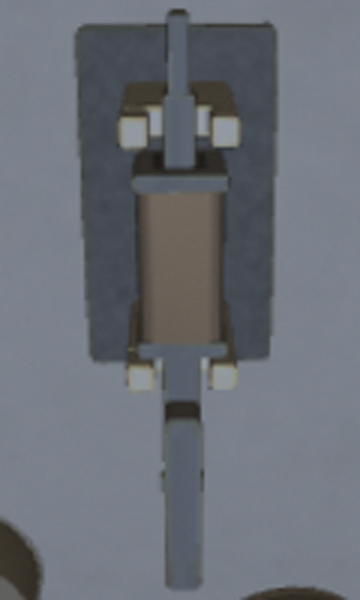

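Zoomed in, the base corners are at crop (77,27), (274,25), (91,360) and (269,358). The upright tops' outer corners are at (119,117), (240,117), (128,389) and (236,389), and the key's centre line runs from (178,12) to (184,588).

```bash
cat >> h.py <<'E'
def fproj(c,X):
    p=np.atleast_2d(X)@np.array(c['R']).T+np.array(c['t']); K=np.array(c['mtx'])
    rr=np.linalg.norm(p[:,:2],axis=1); th=np.arctan2(rr,p[:,2])
    return p[:,:2]/rr[:,None]*th[:,None]*K[0,0]+K[:2,2]
E
python3 - <<'E'
from h import *
d=np.load('w1.npz')
P=[(-65,-35,8),(-65,35,8),(65,-35,8),(65,35,8),(-46,-18,61),(-46,18,61),(46,-18,61),(46,18,61)]
p=un([(77,27),(274,25),(91,360),(269,358),(119,117),(240,117),(128,389),(236,389)],3,(268,142))
f=lambda q:(fproj(d,W(q,P))-p).ravel()
s=least_squares(f,[630,185,9],loss='soft_l1'); print(s.x.round(1),f(s.x).round(1))
K=[(-75,0,60),(122,0,75),(-30,-13,69),(-30,13,69),(30,-13,69),(30,13,69)]
print(((fproj(d,W(s.x,K))-[268,142]+.5)*3-.5).round())
q=s.x
E
```

```text
[632.2 185.9   9.7] [-0.7 -0.1  1.5 -0.3 -0.4  1.1  0.4  1.  -0.4 -0.4  0.3 -0.9 -0.4  0.6
  0.3  0.1]
[[178.  16.]
 [183. 589.]
 [135. 176.]
 [225. 175.]
 [140. 360.]
 [224. 359.]]
```

```bash
python3 -m handwheel '{"series": [[[0,0,0,0,0,0.18,1],[0,0,0,0,0,0.36,1],[0,0,0,0,0,0.54,1],[0,0,0,0,0,0.72,1],[0,0,0,0,0,0.9,1],[0,0,0,0,0,1.08,1],[0,0,0,0,0,1.26,1],[0,0,0,0,0,1.44,1],[0,0,0,0,0,1.57,1],[0,0,0,0,0,1.57,1]]]}';python3 -m handwheel '{"series": [[[0,0,0,0,0,0.18,1],[0,0,0,0,0,0.36,1],[0,0,0,0,0,0.54,1],[0,0,0,0,0,0.72,1],[0,0,0,0,0,0.9,1],[0,0,0,0,0,1.08,1],[0,0,0,0,0,1.26,1],[0,0,0,0,0,1.44,1],[0,0,0,0,0,1.57,1],[0,0,0,0,0,1.57,1]]]}'
```

```text
time: 3.0
tool_pos: [599.1, 180.8, 181.4]
tcp_rot: [-180.0, -0.0, 99.2]
ft_force: [-0.2, 0.5, -0.5]
finger_gap: 85.3
grip_force: 0.0
time: 4.25
tool_pos: [599.5, 180.2, 181.3]
tcp_rot: [-180.0, 0.0, 9.3]
ft_force: [-0.5, 0.3, -0.1]
finger_gap: 85.3
grip_force: 0.0
```

```bash
cat >> h.py <<'E'
def flipR(yaw,tilt): return toolR(yaw,tilt)@np.diag([-1.,-1,1])
E
python3 - <<'E'
from h import *
delta([632,186,55],flipR(9.6,0))
E
```

```text
row [3.3, -0.04, 14.5] [-0.0, 0.0, -0.005] mm/62.5 2.4 rot/10.7 0.0
```

```bash
python3 -m handwheel '{"series": [[[3.3,0,3,0,0,-0.005,1],[3.3,0,6,0,0,-0.005,1],[3.3,0,9,0,0,-0.005,1],[3.3,0,11.5,0,0,-0.005,1],[3.3,0,13.5,0,0,-0.005,1],[3.3,0,14.5,0,0,-0.005,1],[3.3,0,14.5,0,0,-0.005,1],[3.3,0,14.5,0,0,-0.005,1]]]}'
python3 -m handwheel '{"series": [[[0,0,0,0,0,0,0.5],[0,0,0,0,0,0,0.3],[0,0,0,0,0,0,0.2],[0,0,0,0,0,0,0],[0,0,0,0,0,0,0],[0,0,0,0,0,0,0],[0,0,0,0,0,0,0],[0,0,0,0,0,0,0]]]}' 80
```

```text
time: 5.25
tool_pos: [633.4, 185.1, 37.6]
tcp_rot: [-180.0, -0.1, 9.4]
ft_force: [-0.7, 0.4, 0.3]
finger_gap: 85.6
grip_force: 0.0
time: 6.25
tool_pos: [632.8, 185.0, 36.8]
tcp_rot: [-180.0, -0.0, 9.4]
ft_force: [-0.7, 0.0, 5.0]
finger_gap: 24.9
grip_force: 79.2
```

```bash
python3 -m handwheel '{"series": [[[0,0,-2,0,0,0,0],[0,0,-5,0,0,0,0],[0,0,-9,0,0,0,0],[0,0,-13,0,0,0,0],[0,0,-17,0,0,0,0],[0,0,-18,0,0,0,0],[0,0,-18,0,0,0,0],[0,0,-18,0,0,0,0]]]}'
python3 - <<'E'
from h import *
delta([480,-235,230],flipR(14.2,40))
E
```

```text
time: 7.25
tool_pos: [631.2, 184.6, 213.4]
tcp_rot: [180.0, 0.2, 9.4]
ft_force: [0.1, 0.6, -1.9]
finger_gap: 25.1
grip_force: 80.8
row [-20.56, 38.83, -0.13] [0.029, 0.702, -0.081] mm/62.5 7.0 rot/10.7 3.8
```

```bash
python3 -m handwheel '{"series": [[[-2,3.8,0,0.003,0.07,-0.01,0],[-4.2,8,0,0.006,0.14,-0.016,0],[-6.5,12.4,0,0.009,0.22,-0.025,0],[-8.9,16.8,0,0.012,0.3,-0.035,0],[-11.3,21.3,0,0.016,0.38,-0.044,0],[-13.6,25.8,0,0.019,0.46,-0.053,0],[-16,30.2,-0.1,0.022,0.54,-0.062,0],[-18.2,34.4,-0.1,0.026,0.62,-0.072,0],[-20,37.8,-0.1,0.029,0.68,-0.08,0],[-20.6,38.8,-0.1,0.029,0.702,-0.081,0],[-20.6,38.8,-0.1,0.029,0.702,-0.081,0],[-20.6,38.8,-0.1,0.029,0.702,-0.081,0]]]}'
python3 - <<'E'
from h import *
print(status.sense()['joint_pos'].round(1))
d=eyes.snapshot('wrist'); np.savez('w2.npz',**d); cv2.imwrite('pics/w2.png',d['img'][:,:,::-1])
E
```

```text
time: 8.75
tool_pos: [492.3, -230.7, 216.2]
tcp_rot: [-179.9, -40.2, 14.2]
ft_force: [0.4, 0.1, -2.1]
finger_gap: 25.1
grip_force: 81.1
[-55.1 -23.  123.7  40.4  68.6   9.1]
```

View pics/w2.png

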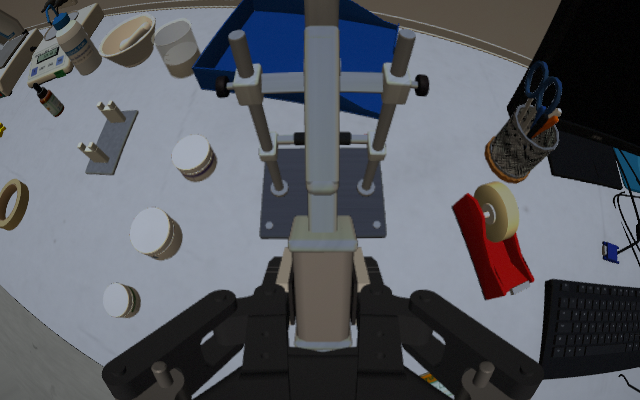

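The wrist view shows the key in the grip, with its neck along column 322. The stand is ahead, with its bar at rows 73–95 between clamps at (245,85) and (397,85), and the base's front corners at (261,238) and (386,237). I'll zoom in.

```bash
python3 - <<'E'
import cv2
i=cv2.imread('pics/w2.png')[0:248,215:435]
i=cv2.convertScaleAbs(cv2.resize(i[20:128],None,fx=3.6,fy=3.6,interpolation=cv2.INTER_CUBIC),alpha=1.3)
cv2.imwrite('pics/w2c.png',i)
E
```

```text
(no output)
```

View pics/w2c.png

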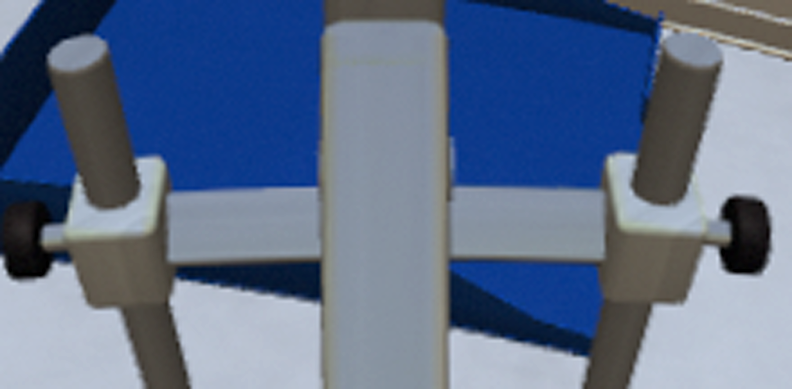

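Crop readings: bar upper edge (170,193), (318,188), (455,187), (600,190); bar lower edge (175,264), (318,261), (450,260), (600,262); upright tops (79,53) and (693,50); head centred at column 384.5.

```bash
python3 - <<'E'
from h import *
d=np.load('w2.npz'); o=(215,20);f=3.6
C=[(-65,80,10),(-65,-80,10),(0,56,255),(0,-56,255)]
pc=np.vstack([[(261,238),(386,237)],un([(79,53),(693,50)],f,o)])
up=un([(170,193),(318,188),(455,187),(600,190)],f,o); lo=un([(175,264),(318,261),(450,260),(600,262)],f,o)
a=np.radians(40)
def rowat(q,u,v,cols):
    x=u*np.cos(a)-v*np.sin(a);z=u*np.sin(a)+v*np.cos(a)
    y=np.linspace(-60,60,61); p=fproj(d,W(q,np.c_[0*y+x,y,0*y+q[3]+z])); i=np.argsort(p[:,0])
    return np.interp(cols,p[i,0],p[i,1])
def F(q,v):
    return np.concatenate([(fproj(d,W(q,C))-pc).ravel(),rowat(q,8,3,up[:,0])-up[:,1],rowat(q,-8,v,lo[:,0])-lo[:,1]])
for v in(-3,3):
    s=least_squares(F,[624,-197,14.2,206],args=(v,)); print(v,s.x.round(1),s.cost,s.fun.round(1))
s=status.sense(); R=Ro.from_euler('xyz',s['tcp_rot'],degrees=True).as_matrix()
g=s['tool_pos']-18.7*R[:,2]; print('grip',g)
# expected key head lateral vs observed
hp=g+R[:,0]*122+(-R[:,2])*20; print('tip pred',(fproj(d,hp)-o+.5)*f, 'neck',(fproj(d,g+R[:,0]*60-R[:,2]*20)-o)*f)
E
```

```text
-3 [ 626.4 -197.    14.9  206. ] 5.013510809377147 [-2.1 -0.7  1.  -1.1  0.3  0.8  0.3  0.5 -0.2 -0.6 -0.6 -0.3  0.9  0.2
  0.2  0.5]
3 [ 626.4 -197.    14.9  205.8] 4.50295744089162 [-2.1 -0.7  1.  -1.1  0.3  0.8  0.3  0.5 -0.  -0.4 -0.4 -0.2  0.7  0.
 -0.   0.3]
grip [ 480.90648995 -233.49911882  230.89575355]
tip pred [[ 382.59367734 -116.22147854]] neck [[380.83196903 518.4033995 ]]
```

```bash
cat >> h.py <<'E'
B=np.array([625.5,-197,206.]); SY=14.6
def key(elev): return Ro.from_euler('z',SY,degrees=True).apply([np.cos(np.radians(elev)),0,np.sin(np.radians(elev))])
def bx():
    s=status.sense(); R=Ro.from_euler('xyz',s['tcp_rot'],degrees=True).as_matrix()
    g=s['tool_pos']-18.7*R[:,2]; print('bar in key frame x,y,z',((B-g)@np.c_[R[:,0],-R[:,1],-R[:,2]]).round(1),'F tool',(R.T@s['ft_force']).round(1),s['joint_pos'].round(0))
E
python3 - <<'E'
from h import *
bx(); delta(B-145*key(40),flipR(SY,40))
E
```

```text
bar in key frame x,y,z [  97.9   -0.3 -115.3] F tool [-0.4  0.3  1.3] [-55. -23. 124.  40.  69.   9.]
row [-4.72, 0.09, 11.48] [0.003, -0.003, -0.005] mm/62.5 2.0 rot/10.7 0.0
```

```bash
python3 -m handwheel '{"series": [[[-2.5,0,1,0,0,0,0],[-4.7,0,3,0,0,-0.005,0],[-4.7,0.1,6,0,0,-0.005,0],[-4.7,0.1,9,0,0,-0.005,0],[-4.7,0.1,11,0,0,-0.005,0],[-4.7,0.1,11.5,0,0,-0.005,0],[-4.7,0.1,11.5,0,0,-0.005,0],[-4.7,0.1,11.5,0,0,-0.005,0]]]}'
python3 - <<'E'
from h import *
bx(); delta(B-145*key(40),flipR(SY,40))
d=eyes.snapshot('side'); i=d['img'][:,:,::-1][220:340,330:450]; cv2.imwrite('pics/s3.png',cv2.resize(i,None,fx=5,fy=5,interpolation=cv2.INTER_CUBIC))
E
```

```text
time: 9.8
tool_pos: [530.3, -223.5, 100.2]
tcp_rot: [179.6, -40.3, 14.7]
ft_force: [0.8, -1.1, -2.3]
finger_gap: 25.1
grip_force: 81.1
bar in key frame x,y,z [143.8   1.3  -1.8] F tool [-1.1  1.2  2.1] [-50.  -9. 126.  46.  54.  -0.]
row [-0.13, -0.16, 0.11] [0.006, -0.005, 0.001] mm/62.5 0.0 rot/10.7 0.0
```

View pics/s3.png

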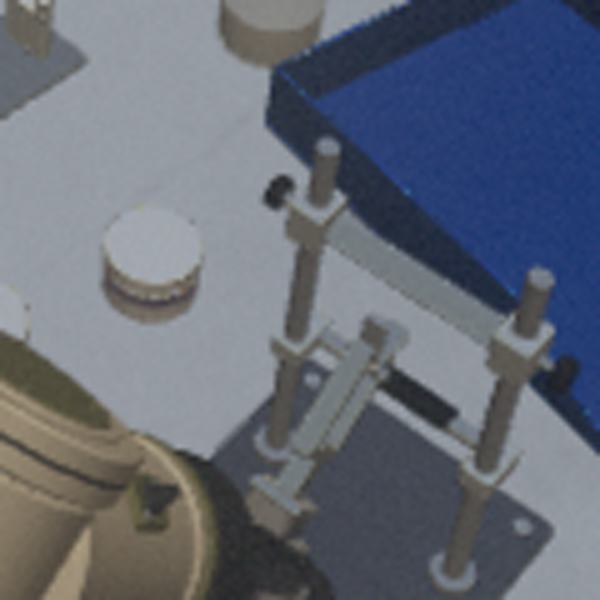

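The side view shows the hook's tip at (385,335), pointing up at the bar at (420,270), centred between the uprights. I'll move in until the bar is between the lips.

```bash
python3 -m handwheel '{"series": [[[0.3,-0.1,0.1,0,0,0,0],[0.8,-0.1,0.1,0,0,0,0],[1.3,-0.1,0.1,0,0,0,0],[1.8,-0.1,0.1,0,0,0,0],[2.2,-0.1,0.1,0,0,0,0],[2.6,-0.1,0.1,0,0,0,0],[3,-0.1,0.1,0,0,0,0],[3,-0.1,0.1,0,0,0,0]]]}'
python3 - <<'E'
from h import *
bx()
E
```

```text
time: 10.85
tool_pos: [552.8, -216.2, 118.1]
tcp_rot: [179.7, -40.3, 14.7]
ft_force: [0.2, -0.3, -1.4]
finger_gap: 24.8
grip_force: 81.1
bar in key frame x,y,z [ 1.142e+02  1.000e-01 -2.000e-01] F tool [-0.8  0.4  1.1] [-47.  -9. 123.  45.  53.   4.]
```

No contact yet, so I'll push on through the gate.

```bash
python3 -m handwheel '{"series": [[[0.3,0,0,0,0,0,0],[0.6,0,0,0,0,0,0],[0.9,0,0,0,0,0,0],[1.2,0,0,0,0,0,0],[1.5,0,0,0,0,0,0],[1.8,0,0,0,0,0,0],[1.8,0,0,0,0,0,0]]]}'
python3 - <<'E'
from h import *
bx()
E
```

```text
time: 11.72
tool_pos: [564.5, -212.2, 127.2]
tcp_rot: [179.9, -40.1, 14.5]
ft_force: [-3.3, -2.1, -7.7]
finger_gap: 24.9
grip_force: 80.8
bar in key frame x,y,z [98.8 -0.7  1.1] F tool [-7.9  1.2  3.5] [-46.  -8. 122.  44.  53.   7.]
```

```bash
python3 -m handwheel '{"series": [[[0.4,0,0,0,0,0,0],[0.8,0,0,0,0,0,0],[1.2,0,0,0,0,0,0],[1.6,0,0,0,0,0,0],[2.0,0,0,0,0,0,0],[2.3,0,0,0,0,0,0],[2.6,0,0,0,0,0,0],[2.6,0,0,0,0,0,0]]]}'
python3 - <<'E'
from h import *
bx()
E
```

```text
time: 12.72
tool_pos: [586.2, -208.4, 148.1]
tcp_rot: [179.6, -40.4, 14.7]
ft_force: [0.4, 0.6, -1.7]
finger_gap: 25.2
grip_force: 81.0
bar in key frame x,y,z [68.6  0.9 -1.1] F tool [-0.7 -0.5  1.6] [-43.  -8. 119.  43.  53.  10.]
```

The force has dropped to zero with the bar 10 mm from the throat floor, so the gate should have shut. Now I'll rotate the key about the bar.

```bash
python3 - <<'E'
from h import *
for e,x in((44,73),(48,76),(52,78),(56,78),(60,78),(64,78),(68,78),(72,78),(75,78)): delta(B-x*key(e),flipR(SY,e))
E
```

```text
row [-0.3, -0.12, 0.56] [0.007, 0.063, 0.001] mm/62.5 0.1 rot/10.7 0.3
row [-0.42, -0.12, 1.1] [0.007, 0.133, 0.002] mm/62.5 0.2 rot/10.7 0.7
row [-0.4, -0.12, 1.64] [0.006, 0.203, 0.002] mm/62.5 0.3 rot/10.7 1.1
row [-0.15, -0.13, 2.14] [0.006, 0.273, 0.002] mm/62.5 0.3 rot/10.7 1.5
row [0.14, -0.13, 2.62] [0.006, 0.342, 0.002] mm/62.5 0.4 rot/10.7 1.8
row [0.47, -0.13, 3.08] [0.006, 0.412, 0.003] mm/62.5 0.5 rot/10.7 2.2
row [0.82, -0.14, 3.51] [0.006, 0.482, 0.003] mm/62.5 0.6 rot/10.7 2.6
row [1.2, -0.14, 3.92] [0.006, 0.552, 0.003] mm/62.5 0.7 rot/10.7 3.0
row [1.51, -0.14, 4.21] [0.006, 0.604, 0.003] mm/62.5 0.7 rot/10.7 3.2
```

```bash
python3 -m handwheel '{"series": [[[-0.3,0,0.55,0,0.063,0,0],[-0.4,0,1.1,0,0.133,0,0],[-0.4,0,1.65,0,0.203,0,0],[-0.15,0,2.15,0,0.273,0,0],[0.15,0,2.6,0,0.342,0,0],[0.45,0,3.1,0,0.412,0,0],[0.45,0,3.1,0,0.412,0,0]]]}'
python3 - <<'E'
from h import *
bx()
for e,x in((68,78),(72,78),(75,78)): delta(B-x*key(e),flipR(SY,e))
for x in(82,86,88): delta(B-x*key(75),flipR(SY,75))
E
```

```text
time: 13.6
tool_pos: [607.6, -202.5, 124.7]
tcp_rot: [179.7, -63.8, 14.6]
ft_force: [0.6, -1.1, -1.3]
finger_gap: 24.8
grip_force: 81.1
bar in key frame x,y,z [81.2  0.7  0.4] F tool [-1.1  1.2  0.8] [-52.   3. 127.  83.  56. -32.]
row [0.48, -0.08, 0.53] [0.005, 0.073, 0.0] mm/62.5 0.1 rot/10.7 0.4
row [0.67, -0.09, 1.06] [0.005, 0.143, 0.0] mm/62.5 0.2 rot/10.7 0.8
row [0.83, -0.09, 1.44] [0.005, 0.195, 0.001] mm/62.5 0.3 rot/10.7 1.0
row [0.44, -0.09, 1.52] [0.005, 0.195, 0.001] mm/62.5 0.3 rot/10.7 1.0
row [0.05, -0.09, 1.6] [0.005, 0.195, 0.001] mm/62.5 0.3 rot/10.7 1.0
row [-0.15, -0.09, 1.64] [0.005, 0.195, 0.001] mm/62.5 0.3 rot/10.7 1.0
```

Works freely with no force. I'll finish the rotation, then lower the key until it bears on the bar.

```bash
python3 -m handwheel '{"series": [[[0.5,0,0.5,0,0.073,0,0],[0.65,0,1.05,0,0.143,0,0],[0.8,0,1.45,0,0.195,0,0],[0.8,0,1.45,0,0.195,0,0],[0.45,0,1.5,0,0.195,0,0],[0.25,0,1.55,0,0.195,0,0],[0.05,0,1.6,0,0.195,0,0],[0.05,0,1.6,0,0.195,0,0]]]}'
python3 - <<'E'
from h import *
bx()
E
python3 -m handwheel '{"series": [[[-0.1,0,0,0,0,0,0],[-0.2,0,0,0,0,0,0],[-0.3,0,0,0,0,0,0],[-0.3,0,0,0,0,0,0]]]}'
python3 - <<'E'
from h import *
bx()
E
```

```text
time: 14.6
tool_pos: [621.9, -198.4, 118.8]
tcp_rot: [179.1, -75.0, 15.3]
ft_force: [0.8, -0.1, -1.5]
finger_gap: 24.8
grip_force: 81.1
bar in key frame x,y,z [85.2  0.1  0.1] F tool [-1.3  0.3  1.1] [-53.  14. 126.  98.  64. -49.]
time: 15.1
tool_pos: [621.2, -198.6, 116.1]
tcp_rot: [179.1, -75.0, 15.3]
ft_force: [0.8, 0.3, 0.2]
finger_gap: 25.3
grip_force: 81.1
bar in key frame x,y,z [88.   0.1  0.1] F tool [ 0.4 -0.1  0.8] [-53.  14. 126.  98.  64. -49.]
```

```bash
for i in 1 2; do python3 -m handwheel '{"series": [[[-0.1,0,0,0,0,0,0],[-0.2,0,0,0,0,0,0],[-0.2,0,0,0,0,0,0]]]}' | grep -E 'tool_pos|ft_f'; done
python3 - <<'E'
from h import *
bx()
d=eyes.snapshot('side'); i=d['img'][:,:,::-1][220:340,330:450]; cv2.imwrite('pics/s4.png',cv2.resize(i,None,fx=5,fy=5,interpolation=cv2.INTER_CUBIC))
E
```

```text
tool_pos: [621.4, -198.9, 115.6]
ft_force: [2.4, 2.2, 6.1]
tool_pos: [621.6, -199.1, 115.3]
ft_force: [3.5, 4.5, 10.7]
bar in key frame x,y,z [88.8  0.5  0.1] F tool [11.6 -3.4  1.7] [-53.  15. 126.  98.  65. -50.]
```

View pics/s4.png

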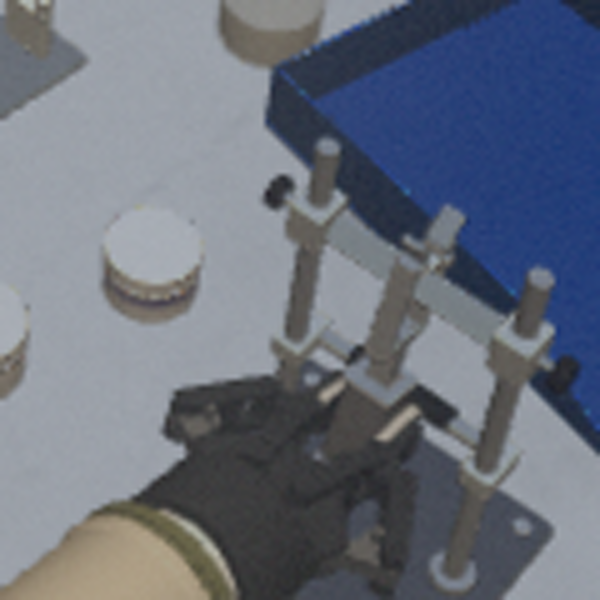

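The side view shows the hook closed round the bar at (430,260), with the key upright and the fingers clear of both uprights. The bar pulls against the gate, so it's latched. I'll relieve the load and open partway.

```bash
python3 -m handwheel '{"series": [[[0.2,0,0,0,0,0,0],[0.25,0,0,0,0,0,0],[0.25,0,0,0,0,0,0],[0.25,0,0,0,0,0,0.36],[0.25,0,0,0,0,0,0.42],[0.25,0,0,0,0,0,0.48],[0.25,0,0,0,0,0,0.5],[0.25,0,0,0,0,0,0.5],[0.25,0,0,0,0,0,0.5]]]}' 20
python3 - <<'E'
from h import *
bx()
E
python3 -m handwheel '{"series": [[[0,0,-0.5,0,0,0,0.5],[0,0,-1.5,0,0,0,0.5],[0,0,-3,0,0,0,0.5],[0,0,-5,0,0,0,0.5],[0,0,-7.5,0,0,0,0.5],[0,0,-10,0,0,0,0.5],[0,0,-12,0,0,0,0.5],[0,0,-12,0,0,0,0.5],[0,0,-12,0,0,0,0.5],[0,0,-12,0,0,0,0.5],[0,0,-12,0,0,0,0.5],[0,0,-12,0,0,0,0.5]]]}'
python3 - <<'E'
from h import *
d=eyes.snapshot('side'); i=d['img'][:,:,::-1][220:340,330:450]; cv2.imwrite('pics/s5.png',cv2.resize(i,None,fx=5,fy=5,interpolation=cv2.INTER_CUBIC)); np.save('f5.npy',i)
E
```

```text
time: 17.02
tool_pos: [620.8, -198.7, 114.5]
tcp_rot: [179.1, -75.0, 15.3]
ft_force: [0.1, -0.7, 0.2]
finger_gap: 42.9
grip_force: 0.0
bar in key frame x,y,z [89.7  0.1  0.2] F tool [ 0.1  0.7 -0.1] [-53.  15. 126.  98.  64. -50.]
time: 18.52
tool_pos: [508.7, -227.0, 145.4]
tcp_rot: [179.2, -75.0, 15.2]
ft_force: [-0.6, 0.1, -1.0]
finger_gap: 42.9
grip_force: 0.0
```

View pics/s5.png

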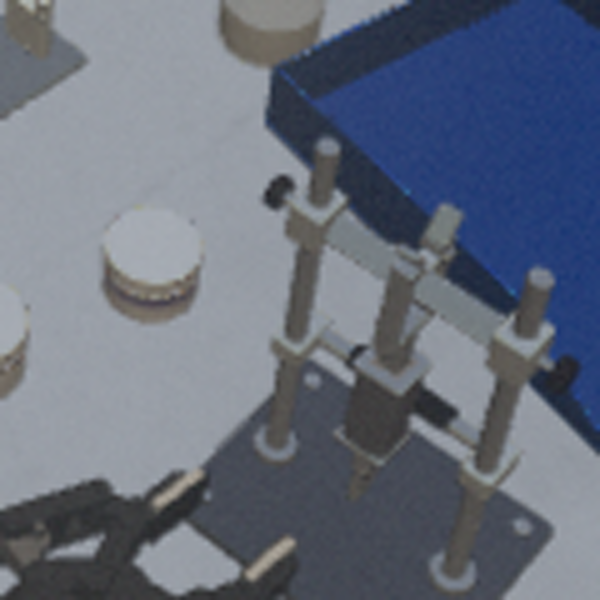

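The key hangs from the bar and the gripper is clear of it. I'll wait for it to settle, check it's still, and hand in.

```bash
python3 -m handwheel '{"series": [[[0,0,0,0,0,0,0.5],[0,0,0,0,0,0,0.5],[0,0,0,0,0,0,0.5],[0,0,0,0,0,0,0.5],[0,0,0,0,0,0,0.5],[0,0,0,0,0,0,0.5],[0,0,0,0,0,0,0.5],[0,0,0,0,0,0,0.5],[0,0,0,0,0,0,0.5],[0,0,0,0,0,0,0.5],[0,0,0,0,0,0,0.5],[0,0,0,0,0,0,0.5]]]}' | head -1
python3 - <<'E'
from h import *
g=lambda:cv2.GaussianBlur(eyes.snapshot('side')['img'][220:340,330:450].astype(np.float32),(5,5),0)
a=g()
for _ in range(5): b=g(); print(abs(b-a)[:100,65:100].max(), end=' ')
print(abs(b-cv2.GaussianBlur(np.load('f5.npy').astype(np.float32)[:,:,::-1].copy(),(5,5),0))[:100,65:100].max())
print(r.hand_in())
E
```

```text
time: 20.08
5.609375 3.5585938 6.0976562 3.9414062 7.2109375 3.0390625
the job is handed in; nothing more can be done
None
```

The key is clipped on the bar with the gate shut, and it was hanging still and released when I handed the job in at about 20 s; the jars were left alone and no verdict came back.

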